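# Sweep the loose spacer rings through the gate into the slot

## Task

Three loose steel spacer rings lie on the raised white sorting tray: push them with the fingertips, gently and one at a time, through the narrow gate at the end of the tray, so that each drops into the slot behind it before the next goes through. Only push the rings along the tray's floor, never grip or lift them, and leave the timer, the bottle and the dish near the tray where they are.

Things in the scene. Friction and masses are not known exactly. Their poses are not given: they have to be found in the camera images.
- tray: white tray fixed on the worktop, 160 x 250 mm. Origin on the worktop, 64 mm short of the gate wall on its midline; y along its length to the gate (robot's left), x away from the robot, z up; turned up to 0.25 rad. Flat floor at z = 72 mm, free over x -76 to 76, y -126 to 64 mm, inside 10 mm high rails; at y = 64 a 4 mm thick, 16 mm high gate wall with one 38 mm gap at x = 0
- gate (a point): middle of the 38 mm wide gate, at floor level, on the gate wall's near face. The floor ends here, and the slot begins: a ring whose centre is pushed 5 mm or more past this line tips and drops in, so the fingers need not enter the gate. Axes as the tray
- slot (a point): centre of the bottom of the slot behind the gate: an open well 42 x 42 mm, 69 mm deep below the tray's floor, with 16 mm high walls round its mouth above the floor; the rings pile up in it, flat or leaning. 21 mm beyond the gate's line. Axes as the tray
- ring_1: one of three identical dark steel spacer rings lying flat on the tray's floor: 30 mm outer diameter, 12 mm hole, 10 mm thick, about 40 g. Origin: centre of the ring (5 mm above the tray's floor while it lies there); z is its axis
- ring_2: one of three identical dark steel spacer rings lying flat on the tray's floor: 30 mm outer diameter, 12 mm hole, 10 mm thick, about 40 g. Origin: centre of the ring (5 mm above the tray's floor while it lies there); z is its axis
- ring_3: one of three identical dark steel spacer rings lying flat on the tray's floor: 30 mm outer diameter, 12 mm hole, 10 mm thick, about 40 g. Origin: centre of the ring (5 mm above the tray's floor while it lies there); z is its axis
- timer: grey lab timer, 70 x 66 x 19 mm, loose, past the slot end of the tray; origin under its centre; leave it alone
- stain_bottle: small brown bottle with black cap, 41 mm diameter, 80 mm tall, standing loose past the rear end of the tray; origin under its centre; leave it alone
- dish: round flat lidded dish, 91 mm diameter, 16 mm high, loose, past the rear end of the tray; origin under its centre; leave it alone
There are look-alikes about, which are no part of the job. What is shaped like the ring_2 but turquoise is not meant. Leave any orange look-alike of the ring_3 alone.

How it is judged (in metres and radians):
On the way, in this order (a step that is already met when the one before it is completed fails the run):
1. one ring is in the slot, the other two are still on the tray before the gate ((((height (world z) of ring_1 below 0.064 m and x of ring_1 in the frame of slot between -0.021 and 0.021 m and y of ring_1 in the frame of slot between -0.021 and 0.021 m) and (height (world z) of ring_2 above 0.072 m and y of ring_2 in the frame of gate below -0.005 m) and (height (world z) of ring_3 above 0.072 m and y of ring_3 in the frame of gate below -0.005 m)) or ((height (world z) of ring_1 above 0.072 m and y of ring_1 in the frame of gate below -0.005 m) and (height (world z) of ring_2 below 0.064 m and x of ring_2 in the frame of slot between -0.021 and 0.021 m and y of ring_2 in the frame of slot between -0.021 and 0.021 m) and (height (world z) of ring_3 above 0.072 m and y of ring_3 in the frame of gate below -0.005 m)) or ((height (world z) of ring_1 above 0.072 m and y of ring_1 in the frame of gate below -0.005 m) and (height (world z) of ring_2 above 0.072 m and y of ring_2 in the frame of gate below -0.005 m) and (height (world z) of ring_3 below 0.064 m and x of ring_3 in the frame of slot between -0.021 and 0.021 m and y of ring_3 in the frame of slot between -0.021 and 0.021 m)))), for 0.2 s.
2. two rings are in the slot, the third is still on the tray before the gate ((((height (world z) of ring_1 below 0.064 m and x of ring_1 in the frame of slot between -0.021 and 0.021 m and y of ring_1 in the frame of slot between -0.021 and 0.021 m) and (height (world z) of ring_2 below 0.064 m and x of ring_2 in the frame of slot between -0.021 and 0.021 m and y of ring_2 in the frame of slot between -0.021 and 0.021 m) and (height (world z) of ring_3 above 0.072 m and y of ring_3 in the frame of gate below -0.005 m)) or ((height (world z) of ring_1 below 0.064 m and x of ring_1 in the frame of slot between -0.021 and 0.021 m and y of ring_1 in the frame of slot between -0.021 and 0.021 m) and (height (world z) of ring_2 above 0.072 m and y of ring_2 in the frame of gate below -0.005 m) and (height (world z) of ring_3 below 0.064 m and x of ring_3 in the frame of slot between -0.021 and 0.021 m and y of ring_3 in the frame of slot between -0.021 and 0.021 m)) or ((height (world z) of ring_1 above 0.072 m and y of ring_1 in the frame of gate below -0.005 m) and (height (world z) of ring_2 below 0.064 m and x of ring_2 in the frame of slot between -0.021 and 0.021 m and y of ring_2 in the frame of slot between -0.021 and 0.021 m) and (height (world z) of ring_3 below 0.064 m and x of ring_3 in the frame of slot between -0.021 and 0.021 m and y of ring_3 in the frame of slot between -0.021 and 0.021 m)))), for 0.2 s.
At the end, for the whole second after the job is handed in: All three rings lie at rest in the slot, their centres inside its 42 x 42 mm outline and at least 8 mm below the level of the tray's floor (height (world z) of each of ring_1, ring_2, ring_3 below 0.064 m and x of ring_1 in the frame of slot between -0.021 and 0.021 m and y of ring_1 in the frame of slot between -0.021 and 0.021 m and x of ring_2 in the frame of slot between -0.021 and 0.021 m and y of ring_2 in the frame of slot between -0.021 and 0.021 m and x of ring_3 in the frame of slot between -0.021 and 0.021 m and y of ring_3 in the frame of slot between -0.021 and 0.021 m and linear speed of each of ring_1, ring_2, ring_3 below 0.02 m/s); the robot touches nothing.
It fails at once if a ring is lifted (centre more than 13 mm above where it lies on the floor) (height (world z) of any of ring_1, ring_2, ring_3 above 0.09 m).
It fails at once if a ring is gripped or pressed hard (over 20 N from the fingers) (contact force between the fingers and ring_1 above 20 N or contact force between the fingers and ring_2 above 20 N or contact force between the fingers and ring_3 above 20 N).
It fails at once if the timer is moved more than 15 mm or knocked over (distance of timer from where it was at the start of the episode above 0.015 m or angle between timer's own z axis and vertical above 0.3 rad).
It fails at once if the bottle is moved more than 15 mm or knocked over (distance of stain_bottle from where it was at the start of the episode above 0.015 m or angle between stain_bottle's own z axis and vertical above 0.3 rad).
It fails at once if the dish is moved more than 15 mm or knocked over (distance of dish from where it was at the start of the episode above 0.015 m or angle between dish's own z axis and vertical above 0.3 rad).
It also fails if it takes over 53 s, if anything falls off the work surface, if the arm or the gripper's body presses on something with over 40 N, if the wrist force passes 120 N, or if a joint passes its speed limit or range.

## Robot

A 6-joint arm with a two-finger parallel gripper is mounted at the origin on a cart in front of the work surface, level with it; the furniture and walls round the work are solid. World frame = base frame: x ahead of the robot, y to its left, z up, the work surface at z = 0. Lengths are in m, angles in degrees, forces in N, time in s.
With the tool pointing down it reaches from about 0.4 to 0.825 m from the base axis. Payload 7 kg.
Tool frame: the origin (TCP) lies on the centre line of the jaws, within the pads' length; the fingertips stand 8 mm ahead of it and the grasp point (between the pads) lies 11 mm behind it; z points along the fingers, y is the line along which they close (so a half turn about z gives the same grasp; the last joint's range is limited). The gripper opens to 88 mm and grips with 3 to 60 N. Pads are 19 mm wide; open, the fingers measure 130 mm over their backs; the gripper's body (78 mm by 193 mm) begins 47 mm behind the grasp point.
Start: joints at [-54.425, 20.546, 0.682, 0, -70.136, -16.507], TCP at [0.22, -0.638, 0.235] pointing down, gripper open.
Joint ranges: [-176.03, 176.03], [-82.01, 121.73], [-58.28, 71.71], [-173.87, 95.51], [-174.79, -0.11], [-173.66, 173.66]. Speed limits (degrees/s): [136.94, 136.94, 172.46, 180, 180, 180].

## Interface

Orientations are given as [roll, pitch, yaw] about the fixed x, y, z axes, in that order (R = Rz(yaw) Ry(pitch) Rx(roll)).
In Python, from plant import r gives the robot as it stands.
- The arm moves only by the tool carry_out, never from a script. Its argument "targets" is a list of rows, each a list of 6 numbers: the shift along the tool's x, y, z scaled (see below), then the turn, a rotation vector about the tool's x, y, z scaled (see below). A call has 1 to 5 rows; each row shifts and turns the commanded pose from where the row before left it, along the tool's axes as they then stand; what a row does not reach is not made up. The controller multiplies each number of a shift by 0.5 m and each number of a turn by 60 degrees. A row lasts 1/8 s, in which the tool goes at most 62.5 mm and 10.7 degrees, less where a joint would pass 70% of its speed; a pose out of reach is approached as far as the arm can. A call with a number of a shift or a turn outside -1 to 1 is refused whole. A call with a gripper value outside its range is refused whole. "hand" is the opening, from 0 (shut) to 1 (fully open), set as the call begins (left out, the last holds). The fingers move at their own pace and stop on an object; "squeeze" is the grip in N (left out, the last holds). Time passes only in rows, so rows that do not move let the fingers close. It gives the time, the measured TCP pose, the force, the opening and the grip force at its end, in the units of the state.
- r.get_state(): the state, without advancing time (a new reading comes with each control period).
- r.capture(name): name is "scene" or "top"; returns the picture (400x640x3 uint8, red, green, blue); there is no depth.
- r.camera_info(name): a dict with "K" (3x3 intrinsics, pixels), "eye" and "attitude" of the camera in the world. Camera axes: x right, y down, z forward; pixel columns grow to the right and rows downward; lengths in m; the calibration is good to about 2 mm. A picture is of the moment at which its call begins. camera_info takes no time and is no camera call.
- r.close_job(): hands the job in; it is judged then, once.
The state is a dict: "time_s": time; "joints": joint angles; "qd": joint speeds; "joint_torque": joint torques, N m; "tcp_pos": TCP position; "eef_rot": TCP orientation; "contact_force": force on the tool from outside, world axes, zero at the start; "moment": the same for the moment, N m; "gripper_width": finger opening in m; "gripper_force": force on a finger pad.
Only numpy, scipy, OpenCV 4.12 (cv2) and the standard library are available. Lean on these libraries where they do the work, as an engineer would, in place of code of your own. Each camera call takes 0.05 s, during which the arm holds its last target. There are 200 camera calls.

## Working session

There is one attempt and no reset: what is moved stays moved. The work goes in short steps, Python scripts to look and compute and a tool call to move; the robot and the scene stay as the last step left them, time stands still between calls to the robot, and variables do not carry over. Pictures are saved under pics/ and viewed, at most 10 in all, crops included, and the job is handed in when it is done.

Besides the shell and the picture viewer there is one more tool, called after "Call:" as name([rows], argument=value, ...), one row to a line, values as JSON. carry_out: Moves the arm, as the interface text tells. Its arguments: {"type":"object","properties":{"targets":{"type":"array","items":{"type":"array","items":{"type":"number","minimum":-1,"maximum":1}}},"hand":{"type":"number"},"squeeze":{"type":"number"}},"required":["targets"]}

```bash
ls; mkdir -p pics; python3 - <<'E'
from plant import r
import cv2
s=r.get_state();print(s)
for n in("scene","top"):
    print(n,r.camera_info(n)); cv2.imwrite(f"pics/{n}0.png",r.capture(n)[:,:,::-1])
E
```

```text
pics
{'time_s': 0.0, 'joints': array([-5.44265289e+01,  2.05907714e+01,  6.32370940e-01, -1.94383565e-02,
       -7.01356393e+01, -1.65060967e+01]), 'qd': array([-0.09587029,  0.01656434,  0.09064563, -0.03170081, -0.01985553,
       -0.0159157 ]), 'joint_torque': array([-3.16729136e-03, -5.82723498e+01,  2.93035322e+01,  6.99691236e+00,
        6.65183121e-03, -1.39541976e-04]), 'tcp_pos': array([ 0.22030949, -0.63752019,  0.23362166]), 'eef_rot': array([ 1.79904644e+02, -9.20067036e-03, -1.60939238e+02]), 'contact_force': array([ 0.12543961, -0.02932049,  0.42695845]), 'moment': array([-0.02939073,  0.00706405, -0.01896873]), 'gripper_force': 0.0, 'gripper_width': 0.0875233544142407}
scene {'K': array([[464.50993365,   0.        , 313.69251183],
       [  0.        , 464.50993365, 199.86495367],
       [  0.        ,   0.        ,   1.        ]]), 'eye': array([-0.11982936, -0.44878143,  0.72327591]), 'attitude': array([-133.51697535,   -0.8616303 ,  -62.98830123])}
top {'K': array([[441.14093373,   0.        , 315.0705439 ],
       [  0.        , 441.14093373, 201.30550745],
       [  0.        ,   0.        ,   1.        ]]), 'eye': array([ 0.34489696, -0.10611918,  1.19440613]), 'attitude': array([-171.46781303,   -1.56271925,  -90.48319338])}
```

View pics/top0.png

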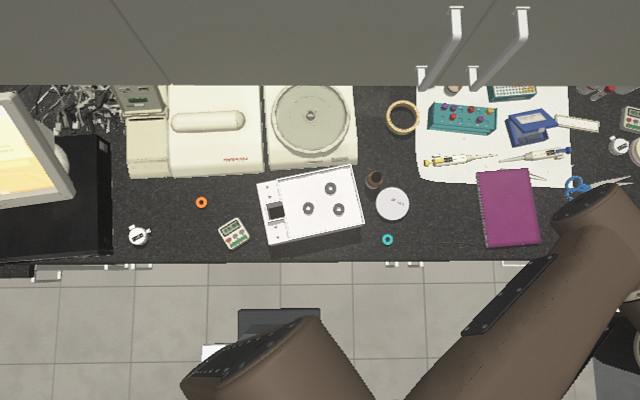

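View pics/scene0.png

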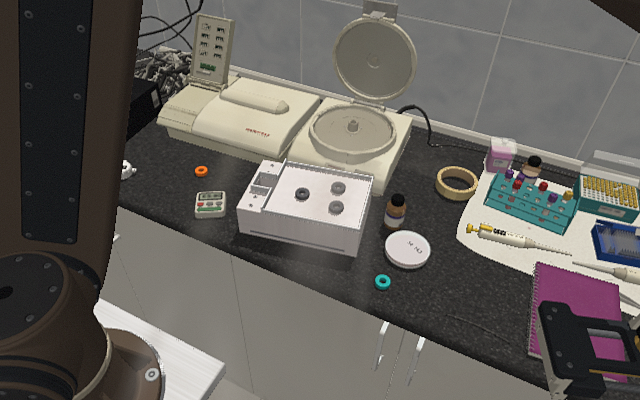

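The top view shows the tray at about (258–365, 165–245), with the slot at its left near (277, 211). The rings are near (308, 209), (331, 188) and (339, 210). I'll enlarge this area.

```bash
python3 - <<'E'
import cv2
a=cv2.imread("pics/top0.png")[160:252,252:372];cv2.imwrite("pics/topc.png",cv2.resize(a,None,fx=6,fy=6,interpolation=cv2.INTER_CUBIC))
a=cv2.imread("pics/scene0.png")[150:260,230:380];cv2.imwrite("pics/scenec.png",cv2.resize(a,None,fx=5,fy=5,interpolation=cv2.INTER_CUBIC))
E
```

```text
(no output)
```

View pics/topc.png

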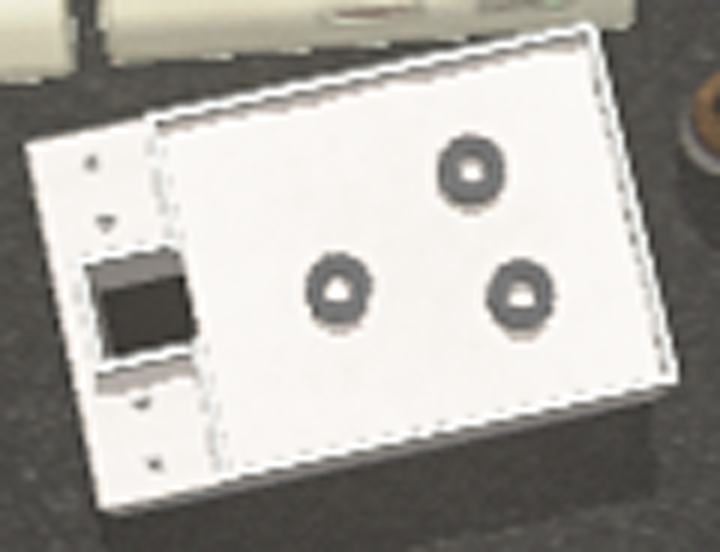

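View pics/scenec.png

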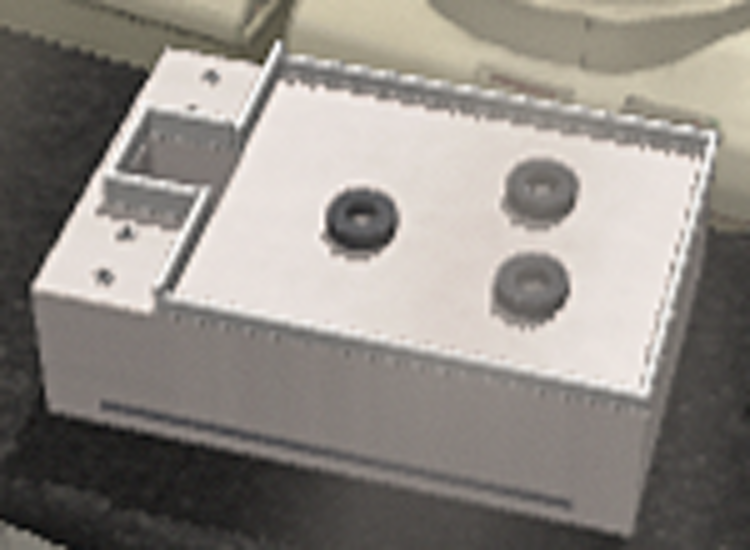

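```bash
cat > h.py <<'E'
import numpy as np, cv2
from scipy.spatial.transform import Rotation as Ro
from scipy.optimize import least_squares
from plant import r
CI={n:r.camera_info(n) for n in("scene","top")}
def proj(n,P):
    c=CI[n];R=Ro.from_euler('xyz',c['attitude'],degrees=True).as_matrix()
    p=(np.atleast_2d(P)-c['eye'])@R; q=p@np.array(c['K']).T
    return q[:,:2]/q[:,2:]
def ray(n,uv,z):
    c=CI[n];R=Ro.from_euler('xyz',c['attitude'],degrees=True).as_matrix()
    d=R@np.linalg.solve(c['K'],[uv[0],uv[1],1]);e=np.array(c['eye'])
    return e+d*(z-e[2])/d[2]
def t2w(p,X):
    P=np.atleast_2d(X);c,s=np.cos(p[2]),np.sin(p[2])
    return np.c_[p[0]+c*P[:,0]-s*P[:,1],p[1]+s*P[:,0]+c*P[:,1],P[:,2]]
def w2t(p,W):
    W=np.atleast_2d(W);c,s=np.cos(p[2]),np.sin(p[2]);d=W[:,:2]-p[:2]
    return np.c_[c*d[:,0]+s*d[:,1],-s*d[:,0]+c*d[:,1]]
top=lambda u,v:((u+.5)/6-.5+252,(v+.5)/6-.5+160)
sc=lambda u,v:((u+.5)/5-.5+230,(v+.5)/5-.5+150)
E
python3 - <<'E'
from h import *
T=[((595,22),(80,-130,82)),((678,382),(-80,-130,82)),((25,145),(80,120,72)),((103,508),(-80,120,72))]
S=[((715,133),(80,-130,82)),((650,402),(-80,-130,82)),((33,293),(-80,120,72)),((168,45),(80,120,72)),((633,533),(-80,-130,0)),((48,410),(-80,120,0))]
def fit(sets):
    def f(p):
        return np.concatenate([(proj(n,t2w(p,np.array([x[1] for x in L])/1e3))-np.array([g(*x[0]) for x in L])).ravel() for n,g,L in sets])
    o=least_squares(f,[.4,0,0.2]);return o.x,np.round(o.fun,1)
A=fit([("top",top,T)]);B=fit([("scene",sc,S)]);C=fit([("top",top,T),("scene",sc,S)])
for k in(A,B,C):print(k[0],k[1])
for n,g,L,p in(("top",top,[(470,170),(338,288),(521,293)],A[0]),("scene",sc,[(541,187),(362,214),(533,282)],B[0])):
    for q in L:
        w=ray(n,g(*q),.082);print(n,w.round(4),(w2t(p,w)*1e3).round(1),(w2t(C[0],w)*1e3).round(1))
E
```

```text
[ 0.50619466 -0.1200763   0.20741271] [-0.1 -0.1  0.2  0.   0.3 -0.1 -0.4  0.2]
[ 0.50658619 -0.11935307  0.21028578] [ 1.1 -0.3 -0.1 -0.9 -0.4 -0.7 -0.5  0.7 -0.1  0.8  0.   0.4]
[ 0.5063842  -0.11963786  0.20896474] [-0.4 -0.3  0.1 -0.2  0.1 -0.1 -0.5  0.2  1.2 -0.1 -0.1 -0.7 -0.4 -0.7
 -0.4  0.7 -0.1  0.9  0.1  0.4]
top [ 0.5461 -0.1763  0.082 ] [[ 27.5 -63.2]] [[ 27.1 -63.6]]
top [ 0.4955 -0.1195  0.082 ] [[-10.3   2.7]] [[-10.6   2.4]]
top [ 0.493  -0.1972  0.082 ] [[-28.8 -72.8]] [[-29.2 -73.1]]
scene [ 0.5441 -0.1771  0.082 ] [[ 24.6 -64.3]] [[ 24.9 -64.1]]
scene [ 0.4948 -0.1195  0.082 ] [[-11.5   2.3]] [[-11.3   2.5]]
scene [ 0.4915 -0.198   0.082 ] [[-31.2 -73.8]] [[-30.9 -73.6]]
```

```bash
cat >> h.py <<'E'
TR=np.array([.5064,-.1197,.2088])
def goto(x,y,z,yaw=None):   # tray mm target, tcp z mm: print shift in tool mm/units, turn
    s=r.get_state();R=Ro.from_euler('xyz',s['eef_rot'],degrees=True)
    w=t2w(TR,[x/1e3,y/1e3,z/1e3])[0];d=R.inv().apply(w-s['tcp_pos'])
    Rg=Ro.from_euler('xyz',[180,0,-90+np.degrees(TR[2])],degrees=True)
    print('t',s['time_s'],'tcp tray',(w2t(TR,s['tcp_pos'])*1e3).round(1),'z',round(s['tcp_pos'][2]*1e3,1),'rot',s['eef_rot'].round(2),'w',round(s['gripper_width']*1e3,1),'F',s['contact_force'].round(1))
    print('shift units(/0.5m)',(d/.5).round(4),'turn units',((R.inv()*Rg).as_rotvec(degrees=True)/60).round(4), 'world target',w.round(4))
E
python3 - <<'E'
from h import *
a=cv2.imread("pics/scene0.png")
for z in(0,.04,.08,.12,.16):
    for q in((357,163),(268,173)):
        p=proj("scene",ray("top",q,z))[0];cv2.circle(a,tuple(int(v) for v in p.round()),1,(0,0,255) if z<.1 else (255,0,0),-1)
cv2.imwrite("pics/cent.png",cv2.resize(a[100:220,240:440],None,fx=4,fy=4,interpolation=cv2.INTER_CUBIC))
print(ray("top",(357,163),.1),ray("top",(268,173),.1))
goto(-11,-27,200)
E
```

```text
[ 0.60717206 -0.24512956  0.1       ] [ 0.58171538 -0.01900524  0.1       ]
t 0.1 tcp tray [[-387.2 -447.4]] z 233.7 rot [ 1.7992e+02 -1.0000e-02 -1.6094e+02] w 87.8 F [-0.8 -0.2 -1.2]
shift units(/0.5m) [-0.8505  0.7412  0.0684] turn units [ 1.2000e-03  9.0000e-04 -1.3817e+00] world target [ 0.5012 -0.1484  0.2   ]
```

View pics/cent.png

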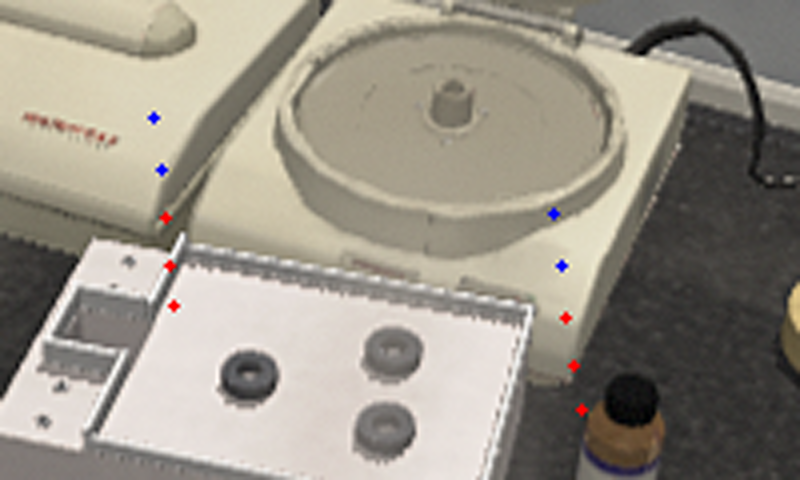

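```bash
python3 - <<'E'
from h import *
for q in((311,155),(311,152),(290,150)):
  for z in(.08,.1,.12,.14,.16,.18):
    w=ray("top",q,z);print(q,z,w.round(3),((proj("scene",w)[0]-[240,100])*4).round())
E
```

```text
(311, 155) 0.08 [ 0.633 -0.128  0.08 ] [379. 229.]
(311, 155) 0.1 [ 0.628 -0.128  0.1  ] [376. 205.]
(311, 155) 0.12 [ 0.623 -0.128  0.12 ] [373. 180.]
(311, 155) 0.14 [ 0.618 -0.127  0.14 ] [370. 155.]
(311, 155) 0.16 [ 0.613 -0.127  0.16 ] [367. 128.]
(311, 155) 0.18 [ 0.608 -0.126  0.18 ] [363. 101.]
(311, 152) 0.08 [ 0.641 -0.128  0.08 ] [385. 221.]
(311, 152) 0.1 [ 0.636 -0.128  0.1  ] [382. 197.]
(311, 152) 0.12 [ 0.631 -0.128  0.12 ] [379. 173.]
(311, 152) 0.14 [ 0.626 -0.127  0.14 ] [376. 147.]
(311, 152) 0.16 [ 0.62  -0.127  0.16 ] [373. 121.]
(311, 152) 0.18 [ 0.615 -0.126  0.18 ] [369.  94.]
(290, 150) 0.08 [ 0.647 -0.074  0.08 ] [303. 188.]
(290, 150) 0.1 [ 0.641 -0.075  0.1  ] [300. 165.]
(290, 150) 0.12 [ 0.636 -0.075  0.12 ] [297. 141.]
(290, 150) 0.14 [ 0.631 -0.076  0.14 ] [294. 116.]
(290, 150) 0.16 [ 0.625 -0.076  0.16 ] [291.  90.]
(290, 150) 0.18 [ 0.62  -0.077  0.18 ] [288.  64.]
```

Call:
carry_out([
  [-0.11,0.08,0,0,0,-0.172],
  [-0.11,0.05,0,0,0,-0.172],
  [-0.11,0.05,0,0,0,-0.172],
  [-0.11,0.03,0,0,0,-0.172],
  [-0.11,0.02,0,0,0,-0.172],
], hand=0.2)

```text
time_s: 0.72
tcp_pos: [0.3611, -0.3772, 0.2342]
eef_rot: [180.0, 0.0, -109.0]
contact_force: [0.3, 0.7, 0.5]
gripper_width: 0.0435
gripper_force: 0.0
```

```bash
python3 - <<'E'
from h import *
goto(-11,-30,200)
E
```

```text
t 0.725 tcp tray [[-195.5 -221.8]] z 234.2 rot [ 1.7998e+02  1.0000e-02 -1.0898e+02] w 43.5 F [0.3 0.7 0.5]
shift units(/0.5m) [-0.5188 -0.1192  0.0685] turn units [ 4.000e-04  2.000e-04 -5.158e-01] world target [ 0.5019 -0.1513  0.2   ]
```

Call:
carry_out([
  [-0.1,-0.02,0,0,0,-0.172],
  [-0.08,-0.06,0,0,0,-0.172],
  [-0.08,-0.07,0,0,0,-0.172],
  [-0.08,-0.08,0,0,0,0],
  [-0.06,-0.08,0,0,0,0],
])

```text
time_s: 1.35
tcp_pos: [0.5214, -0.173, 0.2345]
eef_rot: [180.0, 0.0, -78.3]
contact_force: [1.1, 0.7, 0.1]
gripper_width: 0.0179
gripper_force: 0.0
```

```bash
python3 - <<'E'
from h import *
goto(-11,-30,130)
E
```

```text
t 1.35 tcp tray [[  3.6 -55.2]] z 234.5 rot [ 1.800e+02  1.000e-02 -7.833e+01] w 17.9 F [1.1 0.7 0.1]
shift units(/0.5m) [-0.0502  0.0295  0.2091] turn units [ 0.0001  0.0002 -0.0049] world target [ 0.5019 -0.1513  0.13  ]
```

Go to z≈130 above the spot behind ring A, then look.

Call:
carry_out([
  [-0.02,0.01,0.05,0,0,-0.005],
  [-0.015,0.01,0.08,0,0,0],
  [-0.015,0.01,0.08,0,0,0],
  [0,0,0,0,0,0],
])

```text
time_s: 1.85
tcp_pos: [0.4984, -0.1532, 0.1271]
eef_rot: [179.6, 0.1, -78.1]
contact_force: [-0.4, -0.6, 0.5]
gripper_width: 0.0172
gripper_force: 0.0
```

```bash
python3 - <<'E'
from h import *
goto(-11,-30,86)
a=r.capture("scene")[:,:,::-1];b=r.capture("top")[:,:,::-1]
s=r.get_state();print(proj("scene",s['tcp_pos']-[0,0,.008]))
c=cv2.resize(a[130:260,220:400],None,fx=4,fy=4,interpolation=cv2.INTER_CUBIC)
cv2.imwrite("pics/s1.png",c)
E
```

```text
t 1.85 tcp tray [[-14.8 -31.1]] z 127.1 rot [ 1.7964e+02  8.0000e-02 -7.8070e+01] w 17.2 F [-0.4 -0.6  0.5]
shift units(/0.5m) [-0.0021 -0.008   0.0821] turn units [ 0.0059  0.0014 -0.0005] world target [ 0.5019 -0.1513  0.086 ]
[[319.00152588 180.59638601]]
```

View pics/s1.png

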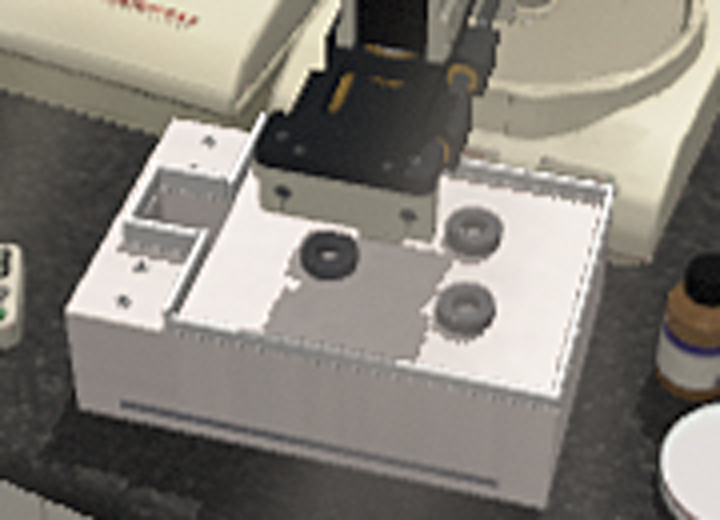

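The scene view shows the gripper body's near end at about (255–440, 60–240) hiding the fingers. The rings are still in place. I'll descend behind ring A, checking the force.

Call:
carry_out([
  [0,-0.008,0.03,0.006,0,0],
  [0,0,0.03,0,0,0],
  [0,0,0.02,0,0,0],
  [0,0,0.006,0,0,0],
  [0,0,0,0,0,0],
])

```text
time_s: 2.58
tcp_pos: [0.5052, -0.1527, 0.0866]
eef_rot: [-179.7, -0.0, -78.1]
contact_force: [-0.9, 1.2, 1.0]
gripper_width: 0.0172
gripper_force: 0.0
```

```bash
python3 - <<'E'
from h import *
goto(-11,-19,83)
E
```

```text
t 2.575 tcp tray [[ -8. -32.]] z 86.6 rot [-1.7965e+02 -1.0000e-02 -7.8070e+01] w 17.2 F [-0.9  1.2  1. ]
shift units(/0.5m) [-0.026   0.006   0.0072] turn units [-0.0058 -0.0001 -0.0005] world target [ 0.4996 -0.1406  0.083 ]
```

Call:
carry_out([
  [0,0,0.004,0,0,0],
  [0,0,0,0,0,0],
])

```text
time_s: 2.82
tcp_pos: [0.5052, -0.1526, 0.0847]
eef_rot: [-179.6, -0.0, -78.1]
contact_force: [0.6, 0.1, -0.7]
gripper_width: 0.0177
gripper_force: 0.0
```

```bash
python3 - <<'E'
from h import *
goto(-11,-19,83)
goto(-11,-19,83)
E
```

```text
t 2.825 tcp tray [[ -8.  -31.9]] z 84.7 rot [-179.62   -0.    -78.07] w 17.7 F [ 0.6  0.1 -0.7]
shift units(/0.5m) [-0.0258  0.006   0.0034] turn units [-0.0063 -0.     -0.0005] world target [ 0.4996 -0.1406  0.083 ]
t 2.825 tcp tray [[ -8.  -31.9]] z 84.7 rot [-179.62   -0.    -78.07] w 17.7 F [ 0.6  0.1 -0.7]
shift units(/0.5m) [-0.0258  0.006   0.0034] turn units [-0.0063 -0.     -0.0005] world target [ 0.4996 -0.1406  0.083 ]
```

Call:
carry_out([
  [-0.012,0.006,0.003,-0.006,0,0],
  [-0.012,0,0,0,0,0],
  [-0.012,0,0,0,0,0],
  [-0.012,-0.004,0,0,0,0],
  [0,0,0,0,0,0],
])

```text
time_s: 3.45
tcp_pos: [0.4994, -0.1288, 0.0832]
eef_rot: [-180.0, -0.0, -78.0]
contact_force: [0.0, 0.2, 0.0]
gripper_width: 0.0175
gripper_force: 0.0
```

```bash
python3 - <<'E'
from h import *
goto(0,20,83)
E
```

```text
t 3.45 tcp tray [[-8.7 -7.4]] z 83.2 rot [-179.98   -0.    -78.02] w 17.5 F [0.  0.2 0. ]
shift units(/0.5m) [-0.0548 -0.0175  0.0003] turn units [-0.0003 -0.      0.0003] world target [ 0.5023 -0.1001  0.083 ]
```

Call:
carry_out([
  [-0.014,-0.005,0,0,0,0],
  [-0.014,-0.005,0,0,0,0],
  [-0.014,-0.005,0,0,0,0],
  [-0.014,-0.003,0,0,0,0],
  [0,0,0,0,0,0],
])

```text
time_s: 4.08
tcp_pos: [0.5023, -0.0995, 0.0831]
eef_rot: [-180.0, 0.0, -78.0]
contact_force: [-0.8, 0.1, 0.0]
gripper_width: 0.0174
gripper_force: 0.0
```

```bash
python3 - <<'E'
from h import *
goto(0,52,83)
b=r.capture("top");c=r.capture("scene")
o=np.vstack([cv2.resize(b[155:255,250:370],None,fx=4,fy=3,interpolation=cv2.INTER_CUBIC),cv2.resize(c[150:225,240:360],None,fx=4,fy=4,interpolation=cv2.INTER_CUBIC)])
cv2.imwrite("pics/p2.png",o[:600,:,::-1])
E
```

```text
t 4.075 tcp tray [[ 0.1 20.6]] z 83.1 rot [-180.      0.    -78.03] w 17.4 F [-0.8  0.1  0. ]
shift units(/0.5m) [-0.0627  0.0003  0.0001] turn units [-0.0001  0.0001  0.0002] world target [ 0.4956 -0.0688  0.083 ]
```

View pics/p2.png

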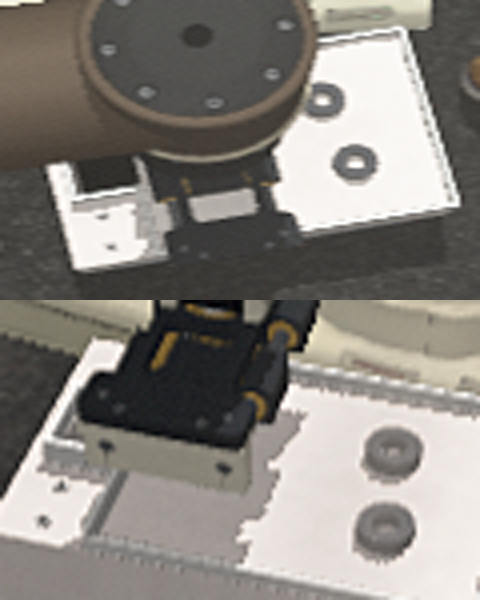

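The ring being pushed is hidden under the gripper, and the other two are untouched at about (323, 100) and (355, 163) in the crop. I'll finish the push.

Call:
carry_out([
  [-0.018,0,0,0,0,0],
  [-0.018,0,0,0,0,0],
  [-0.015,0,0,0,0,0],
  [-0.011,0,0,0,0,0],
  [0,0,0,0,0,0],
])

```text
time_s: 4.8
tcp_pos: [0.4957, -0.0693, 0.0831]
eef_rot: [-180.0, 0.0, -78.0]
contact_force: [0.4, 0.7, 0.5]
gripper_width: 0.0176
gripper_force: 0.0
```

```bash
python3 - <<'E'
from h import *
goto(26,-100,125)
E
```

```text
t 4.8 tcp tray [[ 0.  51.6]] z 83.1 rot [-180.      0.    -78.03] w 17.6 F [0.4 0.7 0.5]
shift units(/0.5m) [ 0.3031 -0.0519 -0.0838] turn units [-0.      0.      0.0002] world target [ 0.5526 -0.2121  0.125 ]
```

Call:
carry_out([
  [0.01,0,-0.03,0,0,0],
  [0.073,-0.01,-0.054,0,0,0],
  [0.11,-0.02,0,0,0,0],
  [0.11,-0.022,0,0,0,0],
  [0,0,0,0,0,0],
])

```text
time_s: 5.42
tcp_pos: [0.5533, -0.2158, 0.1244]
eef_rot: [180.0, -0.0, -78.3]
contact_force: [-0.4, -0.4, -0.4]
gripper_width: 0.0175
gripper_force: 0.0
```

```bash
python3 - <<'E'
from h import *
goto(26,-100,83)
b=r.capture("top");c=r.capture("scene")
o=np.vstack([cv2.resize(b[155:255,250:370],None,fx=4,fy=3,interpolation=cv2.INTER_CUBIC),cv2.resize(c[150:225,240:360],None,fx=4,fy=4,interpolation=cv2.INTER_CUBIC)])
cv2.imwrite("pics/p3.png",o[:600,:,::-1])
E
```

```text
t 5.425 tcp tray [[  26.  -103.8]] z 124.4 rot [ 1.7997e+02 -2.0000e-02 -7.8290e+01] w 17.5 F [-0.4 -0.4 -0.4]
shift units(/0.5m) [-0.0075 -0.0001  0.0827] turn units [ 0.0004 -0.0003 -0.0042] world target [ 0.5526 -0.2121  0.083 ]
```

View pics/p3.png

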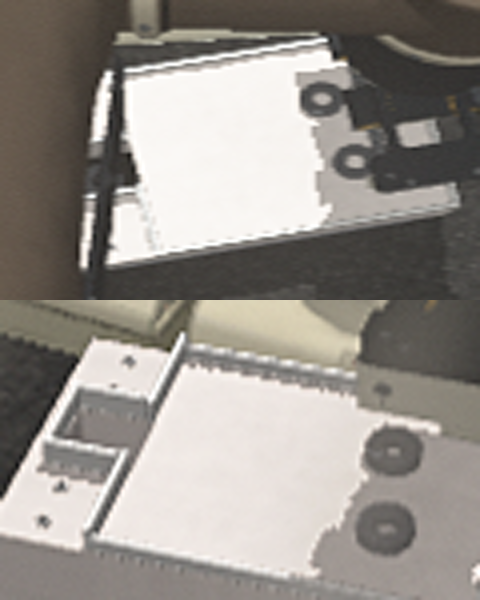

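Ring A is off the tray and in the slot. Rings B and C, at (393, 449) and (384, 527) in the crop, haven't moved. Next I'll descend behind B.

Call:
carry_out([
  [-0.004,0,0.03,0,0,-0.002],
  [0,0,0.03,0,0,0],
  [0,0,0.016,0,0,0],
  [0,0,0.006,0,0,0],
  [0,0,0,0,0,0],
])

```text
time_s: 6.15
tcp_pos: [0.5522, -0.2105, 0.0839]
eef_rot: [180.0, -0.0, -77.9]
contact_force: [0.2, 1.0, 0.6]
gripper_width: 0.0177
gripper_force: 0.0
```

```bash
python3 - <<'E'
from h import *
goto(26,-80,83)
E
```

```text
t 6.15 tcp tray [[ 26.  -98.3]] z 83.9 rot [179.99  -0.   -77.93] w 17.7 F [0.2 1.  0.6]
shift units(/0.5m) [-0.0367 -0.0001  0.0019] turn units [ 0.0002 -0.      0.0017] world target [ 0.5484 -0.1926  0.083 ]
```

Call:
carry_out([
  [-0.012,0,0.002,0,0,0],
  [-0.012,0,0,0,0,0],
  [-0.014,0,0,0,0,0],
  [-0.018,0,0,0,0,0],
  [-0.018,0.005,0,0,0,0],
])

```text
time_s: 6.78
tcp_pos: [0.5419, -0.1743, 0.0831]
eef_rot: [-180.0, -0.0, -77.9]
contact_force: [-0.5, -0.9, 0.5]
gripper_width: 0.0175
gripper_force: 0.2
```

Call:
carry_out([
  [-0.018,0.005,0,0,0,0],
  [-0.018,0.006,0,0,0,0],
  [-0.018,0.006,0,0,0,0],
  [-0.018,0.006,0,0,0,0],
  [-0.018,0.006,0,0,0,0],
])

```text
time_s: 7.4
tcp_pos: [0.5181, -0.1335, 0.0831]
eef_rot: [-180.0, -0.0, -77.9]
contact_force: [0.7, -0.6, 0.6]
gripper_width: 0.0175
gripper_force: 0.2
```

```bash
python3 - <<'E'
from h import *
goto(0,20,83)
E
```

```text
t 7.4 tcp tray [[  8.6 -15.9]] z 83.1 rot [-180.     -0.    -77.95] w 17.5 F [ 0.7 -0.6  0.6]
shift units(/0.5m) [-0.0718  0.017   0.0001] turn units [-0.0001 -0.      0.0015] world target [ 0.5023 -0.1001  0.083 ]
```

Call:
carry_out([
  [-0.018,0.005,0,0,0,0],
  [-0.018,0.005,0,0,0,0],
  [-0.018,0.004,0,0,0,0],
  [-0.01,0,0,0,0,0],
  [0,0,0,0,0,0],
])

```text
time_s: 8.02
tcp_pos: [0.5049, -0.1038, 0.0831]
eef_rot: [-180.0, 0.0, -77.9]
contact_force: [-0.2, -0.2, 0.7]
gripper_width: 0.0173
gripper_force: 0.0
```

```bash
python3 - <<'E'
from h import *
goto(0,52,83)
E
```

```text
t 8.025 tcp tray [[ 1.8 15.9]] z 83.1 rot [-180.      0.    -77.92] w 17.3 F [-0.2 -0.2  0.7]
shift units(/0.5m) [-0.0722  0.0035  0.0002] turn units [-0.0001  0.      0.002 ] world target [ 0.4956 -0.0688  0.083 ]
```

Call:
carry_out([
  [-0.02,0.0035,0,0,0,0.001],
  [-0.02,0,0,0,0,0],
  [-0.018,0,0,0,0,0],
  [-0.014,0,0,0,0,0],
  [0,0,0,0,0,0],
])

```text
time_s: 8.65
tcp_pos: [0.4956, -0.0687, 0.0831]
eef_rot: [-180.0, 0.0, -78.0]
contact_force: [0.1, -0.3, 0.1]
gripper_width: 0.0174
gripper_force: 0.0
```

```bash
python3 - <<'E'
from h import *
goto(-30,-110,125)
E
```

```text
t 8.65 tcp tray [[ 0.  52.1]] z 83.1 rot [-180.      0.    -77.96] w 17.4 F [ 0.1 -0.3  0.1]
shift units(/0.5m) [ 0.3241  0.0605 -0.0838] turn units [-0.0001  0.      0.0014] world target [ 0.4999 -0.2335  0.125 ]
```

Call:
carry_out([
  [0.01,0,-0.03,0,0,0],
  [0.084,0.01,-0.054,0,0,0],
  [0.115,0.025,0,0,0,0],
  [0.115,0.0255,0,0,0,0],
  [0,0,0,0,0,0],
])

```text
time_s: 9.28
tcp_pos: [0.499, -0.2376, 0.1246]
eef_rot: [180.0, -0.0, -78.3]
contact_force: [-0.3, 1.2, 1.3]
gripper_width: 0.0171
gripper_force: 0.0
```

```bash
python3 - <<'E'
from h import *
goto(-30,-110,83)
b=r.capture("top");c=r.capture("scene")
o=np.vstack([cv2.resize(b[155:255,250:370],None,fx=4,fy=3,interpolation=cv2.INTER_CUBIC),cv2.resize(c[150:225,240:360],None,fx=4,fy=4,interpolation=cv2.INTER_CUBIC)])
cv2.imwrite("pics/p4.png",o[:600,:,::-1])
E
```

```text
t 9.275 tcp tray [[ -31.6 -113.8]] z 124.6 rot [179.96  -0.   -78.29] w 17.1 F [-0.3  1.2  1.3]
shift units(/0.5m) [-0.0076 -0.0033  0.0833] turn units [ 0.0006 -0.0001 -0.0043] world target [ 0.4999 -0.2335  0.083 ]
```

View pics/p4.png

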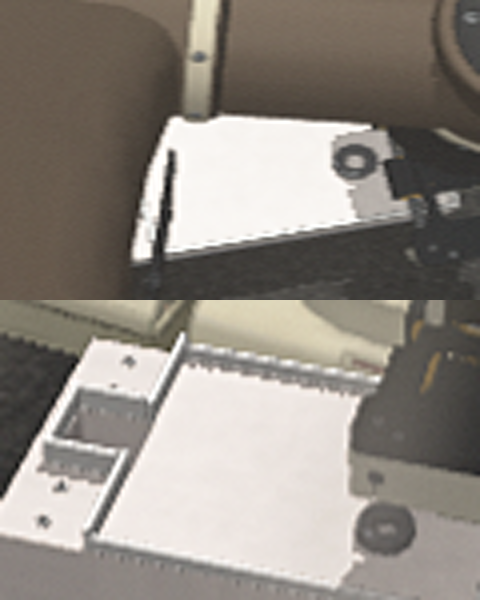

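Two rings are now in the slot, and only ring C remains on the tray, unmoved at about (385, 527). I'll descend behind it.

Call:
carry_out([
  [-0.002,-0.001,0.03,0,0,-0.001],
  [0,0,0.03,0,0,0],
  [0,0,0.016,0,0,0],
  [0,0,0.006,0,0,0],
  [0,0,0,0,0,0],
])

```text
time_s: 10.0
tcp_pos: [0.5001, -0.2328, 0.0839]
eef_rot: [180.0, 0.0, -77.9]
contact_force: [0.1, 0.4, 0.8]
gripper_width: 0.0175
gripper_force: 0.0
```

```bash
python3 - <<'E'
from h import *
goto(-30,-85,83)
E
```

```text
t 10.0 tcp tray [[ -29.6 -109.3]] z 83.9 rot [179.98   0.   -77.92] w 17.5 F [0.1 0.4 0.8]
shift units(/0.5m) [-0.0487  0.0007  0.0018] turn units [0.0003 0.     0.0019] world target [ 0.4947 -0.2091  0.083 ]
```

Call:
carry_out([
  [-0.014,0.001,0.002,0,0,0.001],
  [-0.012,0,0,0,0,0],
  [-0.012,0,0,0,0,0],
  [-0.016,0,0,0,0,0],
  [-0.018,-0.005,0,0,0,0],
])

```text
time_s: 10.62
tcp_pos: [0.4944, -0.1968, 0.0832]
eef_rot: [-180.0, -0.0, -78.0]
contact_force: [0.3, 0.0, 0.4]
gripper_width: 0.0178
gripper_force: 0.1
```

Call:
carry_out([
  [-0.018,-0.005,0,0,0,0],
  [-0.018,-0.006,0,0,0,0],
  [-0.018,-0.006,0,0,0,0],
  [-0.018,-0.006,0,0,0,0],
  [-0.018,-0.006,0,0,0,0],
])

```text
time_s: 11.25
tcp_pos: [0.4994, -0.1497, 0.083]
eef_rot: [180.0, 0.0, -78.0]
contact_force: [0.3, 0.4, 1.1]
gripper_width: 0.0177
gripper_force: 0.2
```

Call:
carry_out([
  [-0.018,-0.006,0,0,0,0],
  [-0.018,-0.006,0,0,0,0],
  [-0.018,-0.006,0,0,0,0],
  [-0.016,-0.004,0,0,0,0],
  [0,0,0,0,0,0],
])

```text
time_s: 11.88
tcp_pos: [0.5029, -0.1132, 0.083]
eef_rot: [-180.0, 0.0, -78.0]
contact_force: [-1.0, -0.6, 0.1]
gripper_width: 0.0177
gripper_force: 0.0
```

```bash
python3 - <<'E'
from h import *
goto(0,52,83)
E
```

```text
t 11.875 tcp tray [[-2.1  7.1]] z 83.0 rot [-180.      0.    -77.97] w 17.7 F [-1.  -0.6  0.1]
shift units(/0.5m) [-0.0898 -0.0043  0.0001] turn units [-0.      0.0001  0.0011] world target [ 0.4956 -0.0688  0.083 ]
```

Call:
carry_out([
  [-0.018,-0.003,0,0,0,0],
  [-0.018,-0.001,0,0,0,0],
  [-0.018,0,0,0,0,0],
  [-0.018,0,0,0,0,0],
  [-0.017,0,0,0,0,0],
])

```text
time_s: 12.5
tcp_pos: [0.4954, -0.0692, 0.0831]
eef_rot: [-180.0, 0.0, -78.0]
contact_force: [0.6, -1.0, -0.1]
gripper_width: 0.0178
gripper_force: 0.0
```

Call:
carry_out([
  [0,0,0,0,0,0],
  [0.01,0,-0.03,0,0,0],
  [0.084,0,-0.07,0,0,0],
  [0.115,0,-0.05,0,0,0],
  [0.11,0,0,0,0,0],
])

```text
time_s: 13.12
tcp_pos: [0.5304, -0.2276, 0.1607]
eef_rot: [-179.7, -0.1, -77.9]
contact_force: [0.9, -0.3, 0.3]
gripper_width: 0.0176
gripper_force: 0.0
```

Call:
carry_out([
  [0.04,0,-0.03,0,0,0],
  [0,0,0,0,0,0],
  [0,0,0,0,0,0],
])

```text
time_s: 13.5
tcp_pos: [0.5322, -0.2449, 0.1724]
eef_rot: [180.0, 0.0, -78.0]
contact_force: [-0.1, -0.1, -0.3]
gripper_width: 0.0174
gripper_force: 0.0
```

```bash
python3 - <<'E'
from h import *
goto(0,0,160)
c=r.capture("scene")
cv2.imwrite("pics/p5.png",cv2.resize(c[140:290,180:430],None,fx=3.2,fy=3.2,interpolation=cv2.INTER_CUBIC)[:,:,::-1])
E
```

```text
t 13.5 tcp tray [[  -0.7 -127.8]] z 172.4 rot [ 1.7997e+02  4.0000e-02 -7.8040e+01] w 17.4 F [-0.1 -0.1 -0.3]
shift units(/0.5m) [-0.2556 -0.0014  0.0249] turn units [0.0006 0.0006 0.    ] world target [ 0.5064 -0.1197  0.16  ]
```

View pics/p5.png

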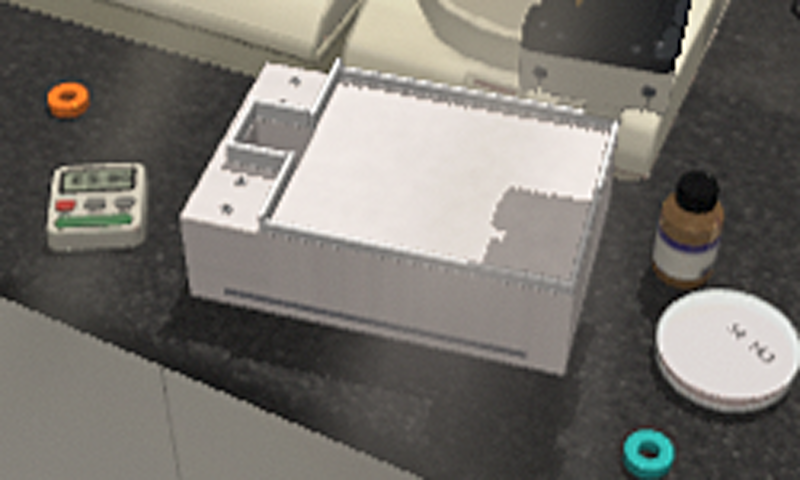

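The tray is empty with all three rings in the slot. The timer, bottle, dish and look-alikes haven't moved, and the gripper is clear, so I'm handing the job in.

```bash
python3 -c "
from plant import r
print(r.close_job())"
```

```text
the job is handed in; nothing more can be done
None
```

I pushed all three rings one at a time through the gate into the slot and handed the job in at about 13.5 s. The last picture shows the tray empty and the timer, bottle and dish unmoved, but the hand-in returned no verdict.

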